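# Infrared spot check of the hot and return heating pipes

## Robot

A 6-joint arm with a two-finger parallel gripper is mounted at the origin on the work surface. World frame = base frame: x ahead of the robot, y to its left, z up, the work surface at z = 0. Lengths are in m, angles in rad, forces in N, time in s.
With the tool pointing down it reaches from about 0.225 to 0.875 m from the base axis. Payload 3.4 kg.
Tool frame: the origin (TCP) lies midway between the tips of the shut fingers; the grasp point (between the pads) lies 19 mm behind it (manip.grip_point_offset is the distance from the TCP to the grasp point, in m); x points along the fingers, y is the direction in which the jaws open and shut, and the axes are right-handed (so a half turn about x gives the same grasp; the last joint's range is limited). The gripper opens to 85 mm and grips with 20 to 120 N. Pads are 22 mm wide; open, the fingers measure 114 mm over their backs; the gripper's body (76 mm by 85 mm) begins 54 mm behind the grasp point. The pads swing forward as they close: fully open they stand 13 mm farther back than shut.
Start: joints at [1.155, 0.276, 1.505, -0, 1.361, -0.121], TCP at [0.167, 0.55, 0.231] pointing down, gripper open.
Joint ranges: [-2.89, 2.89], [-0.75, 2.08], [0.22, 2.7], [-1.18, 4.32], [0.11, 2.71], [-2.7, 2.7]. Speed limits (rad/s): [2.57, 2.57, 3.14, 3.14, 3.14, 3.14].

## Interface

Orientations are given as a unit quaternion [w, x, y, z].
In Python, from rig import manip gives the robot as it stands.
- The arm moves only by the shell command python3 -m crank 'ROWS' [FORCE]. ROWS is a JSON object of lists of equal length, an entry for each row: "grip": the opening, from 0 (shut) to 1 (fully open); "slide": the shift along the world's x, y, z in cm, a list of three; "roll": the turn about the world's z in degrees. In form: {"grip": [grip, ...], "slide": [[dx, dy, dz], ...], "roll": [roll, ...]}. A call has 1 to 20 rows; each row is the pose to reach, as a shift and turn from the pose commanded when the call began; what a row does not reach only later rows make up. A row lasts 1/10 s, in which the tool goes at most 50 mm and 8.59 degrees, less where a joint would pass 70% of its speed; a pose out of reach is approached as far as the arm can. A call with a gripper value outside its range is refused whole. The fingers move at their own pace and stop on an object; FORCE is the grip in N (left out, the last holds). Time passes only in rows, so rows that repeat a pose let the fingers close. It gives the time, the measured TCP pose, the force and the opening at its end, in the units of the state.
- manip.get_state(): the state, without advancing time (a new reading comes with each control period).
- manip.get_image(name): name is "scene" or "side" or "wrist"; returns a dict with "frame" (420x560x3 uint8, red, green, blue), "K" (3x3 intrinsics, pixels), "R" (3x3) and "t" (3): a world point X has camera coordinates R X + t. Camera axes: x right, y down, z forward; pixel columns grow to the right and rows downward; lengths in m; the calibration is good to about 2 mm. The wrist camera is an equidistant fisheye: a pixel r from the principal point sees the ray r / f radians off the axis. A picture is of the moment at which its call begins. There is no depth.
- manip.sign_off(): hands the job in, once; it reports no verdict.
The state is a dict: "clock": time; "qpos": joint angles; "qd": joint speeds; "effort": joint torques, N m; "position": TCP position; "ee_rot": TCP orientation; "contact_force": force on the tool from outside, world axes, zero at the start; "moment": the same for the moment, N m; "width": finger opening in m.
Only numpy, scipy, OpenCV 4.12 (cv2) and the standard library are available. Lean on these libraries where they do the work, as an engineer would, in place of code of your own. Each camera call takes 0.05 s, during which the arm holds its last target. There are 200 camera calls.

## Task

Lift the yellow infrared thermometer up out of its stand and, keeping it level, point its nose at the middle of the red band on one copper pipe from about 15 cm away, and hold it steady there for two seconds. Then point it in the same way at the middle of the blue band on the other pipe and finish there, still holding the thermometer level, steady and free in the air: do not put it down or let go. Do not bump the pipes with the thermometer, and leave the other things on the bench where they are.

Things in the scene. Friction and masses are not known exactly. Their poses are not given: they have to be found in the camera images.
- thermometer: Yellow and black pistol-shaped infrared thermometer, loose, about 260 g. Origin: centre of the handle's underside; x forward along the barrel to the nose, z up. Handle 36 x 30 mm, z 0 to 85; level yellow barrel 40 wide, x -60 to 90, z 85 to 129; black nose 34 across out to x 108. Stands upright, handle in the stand, nose roughly away from the robot. Grip the barrel from above, across its 40 mm.
- thermometer_grip (a point): Point on the barrel's centre line right above the handle, where to grip it: x 0, z 107 mm in the thermometer's frame, 22 mm below the barrel's top and 22 mm above its underside; same axes as the thermometer.
- thermometer_nose (a point): Centre of the nose's front face, on the barrel's centre line: x 108, z 107 mm in the thermometer's frame; its x axis is the line of sight, z up.
- stand: Fixed charging stand: black base 120 x 90 x 12 mm with a grey pocket, inside 40 x 34 mm, walls 4 mm, from the floor of the pocket at z 12 mm to its rim at z 60 mm. Origin: centre of the underside, axes as the thermometer standing in it. Lift the thermometer at least 50 mm to clear the pocket.
- red_band_mid (a point): Middle (on the pipe's axis) of the red band, a collar 54 mm across and 50 mm tall clamped round one of the two upright copper pipes; its height on the pipe differs from one time to the next, and it may be on the left or the right pipe. Visible from all sides.
- blue_band_mid (a point): Middle (on the pipe's axis) of the blue band, the same collar in blue, round the other pipe.
- red_band: The red band itself, fixed; origin at the centre of its underside, 25 mm below its middle.
- blue_band: The blue band itself, fixed; origin at the centre of its underside, 25 mm below its middle.
- hot_pipe: Fixed upright copper pipe, 28 mm across, that carries the red band; brass foot 84 mm across, brass valve 34 mm across on top with a small grey lever, 374 mm tall. Origin: centre of the foot's underside.
- return_pipe: The same pipe again, with the blue band. Origin: centre of the foot's underside.
- flask: Bystander: steel flask with black top, 90 mm across, 240 tall; origin at the centre of its underside.
- mug: Bystander: blue mug, 80 across, 90 tall, handle at +y; origin at the centre of its underside.
- wrench: Bystander: steel wrench lying flat along its x axis; origin at its middle, on the bench.
- screwdriver: Bystander: screwdriver lying along its x axis; origin at its middle, on the bench.
- spray_can: Bystander: green spray can, 60 across, 170 tall; origin at the centre of its underside.
- elbow: Bystander: brass pipe elbow lying flat, two arms of 45 mm, 36 mm tall; origin under its corner.
- tape_roll: Bystander: white roll of tape lying flat, 60 across, 16 tall; origin at the centre of its underside.
Things that resemble listed ones, but are neither listed nor needed, are in the scene too. There is more than one size of the thermometer; the one meant has the size given above. Leave any turquoise look-alike of the stand alone.

How it is judged:
By the outcome, as a careful person would: the job done as asked, in the order asked, and still so for the second after the job is handed in, while the arm keeps its last pose, push and grip.
It also fails if it takes over 54 s, if anything falls off the work surface, if the arm or the gripper's body presses on something with over 40 N, if the wrist force passes 120 N, or if a joint passes its speed limit or range.

## Working session

There is one attempt and no reset: what is moved stays moved. The work goes in short steps, Python scripts to look and compute and a shell command to move; the robot and the scene stay as the last step left them, time stands still between calls to the robot, and variables do not carry over. Pictures are saved under pics/ and viewed, on a budget of 10 in all, crops included, one or two more only if the job needs it, and the job is handed in when it is done.

```bash
mkdir -p pics; ls; python3 - <<'E'
from rig import manip
import cv2,pickle
d={}
for n in("scene","side","wrist"):
    im=manip.get_image(n); d[n]=im; cv2.imwrite(f"pics/{n}0.png",im["frame"][:,:,::-1]); print(n,im["K"],im["R"],im["t"])
pickle.dump(d,open("im0.pkl","wb"))
print(manip.get_state())
E
```

```text
pics
scene [[543.07422358   0.         275.5741499 ]
 [  0.         543.07422358 215.31671986]
 [  0.           0.           1.        ]] [[ 0.6690959   0.74316565  0.00393629]
 [ 0.51753555 -0.46213961 -0.72012772]
 [-0.53335507  0.48387167 -0.69383037]] [-0.35715583 -0.18709468  2.11965235]
side [[433.1642649    0.         279.82492869]
 [  0.         433.1642649  208.74509825]
 [  0.           0.           1.        ]] [[ 0.71861093 -0.69531782 -0.0114656 ]
 [-0.52181526 -0.52825088 -0.66982075]
 [ 0.45968159  0.48732344 -0.74243431]] [-0.38756873  0.37684117  1.14728737]
wrist [[325.1922621    0.         281.1233689 ]
 [  0.         325.1922621  208.95693399]
 [  0.           0.           1.        ]] [[ 0.28981938  0.95707762 -0.00267418]
 [ 0.91593735 -0.2765488   0.29082561]
 [ 0.27760314 -0.08673628 -0.95677234]] [-0.5736905  -0.03861616  0.38078008]
{'clock': 0.15, 'qpos': array([ 1.15499120e+00,  2.76438576e-01,  1.50580831e+00, -4.10894526e-06,
        1.36069526e+00, -1.20954891e-01]), 'qd': array([ 0.00164188, -0.00338875, -0.00208293, -0.00064588, -0.00033719,
        0.00044654]), 'effort': array([ 1.97369263e-03, -4.17144871e+01, -2.46031737e+01,  1.17607092e-04,
        7.67165911e-03,  7.41105310e-08]), 'position': array([0.16692152, 0.54984473, 0.23065834]), 'ee_rot': array([ 0.69931124,  0.10340736,  0.69956153, -0.10432819]), 'contact_force': array([0.08399792, 0.04203858, 0.10729352]), 'moment': array([-0.02041017,  0.01171692,  0.01109903]), 'width': 0.0856153488164847}
```

View pics/scene0.png

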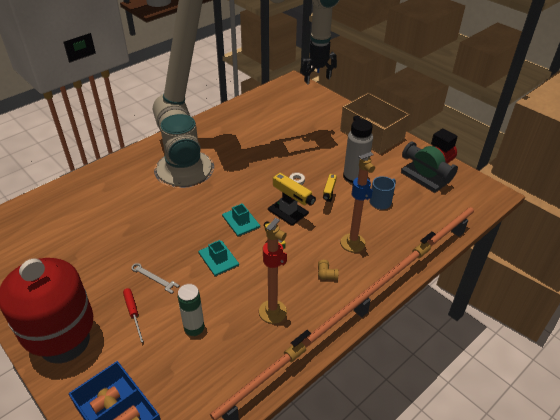

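View pics/side0.png

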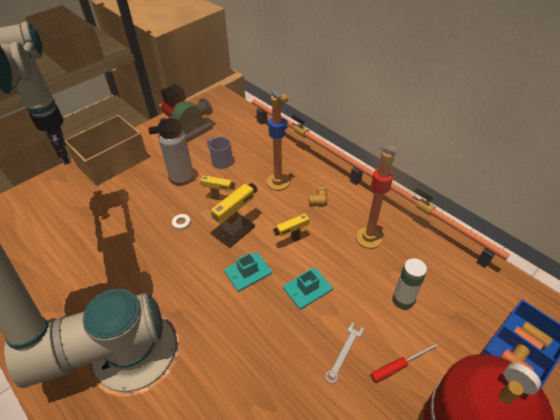

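The scene view shows the full-size thermometer in its black stand at about (294,188), with the red band at (274,254) and the blue band at (361,188). The side view shows the same things at (234,202), (382,181) and (277,127). The smaller yellow pistols at scene (330,186) and side (217,183) and (293,226) are look-alikes.

```bash
cat > h.py <<'E'
import numpy as np, cv2
def ray(im,uv):
    d=np.linalg.inv(im["K"])@np.array([uv[0],uv[1],1.]); d=im["R"].T@d
    return -im["R"].T@im["t"], d/np.linalg.norm(d)
def onz(im,uv,z):
    c,d=ray(im,uv); return c+d*(z-c[2])/d[2]
def tri(rs):
    A=sum(np.eye(3)-np.outer(d,d) for c,d in rs); b=sum((np.eye(3)-np.outer(d,d))@c for c,d in rs)
    X=np.linalg.solve(A,b); return X,[np.linalg.norm(np.cross(X-c,d)) for c,d in rs]
def proj(im,X):
    p=im["K"]@(im["R"]@np.asarray(X)+im["t"]); return p[:2]/p[2]
def blob(im,lo,hi,near,rad=45):
    h=cv2.cvtColor(im["frame"],cv2.COLOR_RGB2HSV); m=cv2.inRange(h,lo,hi)
    n,l,s,c=cv2.connectedComponentsWithStats(m)
    ok=[i for i in range(1,n) if s[i,4]>40 and np.hypot(*(c[i]-near))<rad]
    i=min(ok,key=lambda i:np.hypot(*(c[i]-near))); ys,xs=np.where(l==i)
    return np.c_[xs,ys].astype(float)
Y=((20,120,60),(32,255,255)); B=((105,150,40),(125,255,255))
def red(im,near):
    f=im.copy(); f["frame"]=im["frame"][:,:,::-1]  # swap R,B: red becomes blue
    return blob(f,(112,170,60),(125,255,255),near)
E
python3 - <<'E'
import pickle; from h import *
d=pickle.load(open("im0.pkl","rb")); S,T=d["scene"],d["side"]
def box(p): return p.min(0),p.max(0),len(p)
for n,a,b in(("red",red(S,(274,254)),red(T,(382,181))),("blue",blob(S,*B,(361,188)),blob(T,*B,(277,127)))):
    ca,cb=[(p.min(0)+p.max(0))/2 for p in(a,b)]
    print(n,box(a),box(b),tri([ray(S,ca),ray(T,cb)]), tri([ray(S,a.mean(0)),ray(T,b.mean(0))]))
a,b=blob(S,*Y,(294,188)),blob(T,*Y,(234,202))
print(box(a),box(b),tri([ray(S,a.mean(0)),ray(T,b.mean(0))]))
for im,p in((S,a),(T,b)):
    m,e=cv2.PCACompute(p,None)[:2]; m=m[0];e=e[0]; t=(p-m)@e
    q=[onz(im,m+e*k,.119) for k in(t.min(),0,t.max())]
    v=q[2]-q[0]; print(np.round(q,3),np.linalg.norm(v),np.degrees(np.arctan2(v[1],v[0])))
for n,u,v in(("redfoot",(273,312),(370,237)),("bluefoot",(353,243),(278,182))): print(n,onz(S,u,.005),onz(T,v,.005))
for n,u in (("flask",(178,170)),("mug",(220,160))): print(n,onz(T,u,.0))
E
```

```text
red (array([263., 242.]), array([286., 268.]), 427) (array([371., 168.]), array([392., 193.]), 342) (array([ 0.74597121, -0.19686366,  0.25484453]), [np.float64(0.0006773199137774771), np.float64(0.0006773199137774188)]) (array([ 0.74280865, -0.19703106,  0.24831765]), [np.float64(0.0002577090100265747), np.float64(0.0002577090100266718)])
blue (array([353., 178.]), array([372., 199.]), 281) (array([269., 119.]), array([285., 127.]), 62) (array([0.71936685, 0.19115766, 0.25363448]), [np.float64(0.0049579137231555515), np.float64(0.004957913723155603)]) (array([0.71744455, 0.19138989, 0.24835098]), [np.float64(0.00726758046193609), np.float64(0.0072675804619362)])
(array([273., 173.]), array([311., 204.]), 551) (array([211., 184.]), array([253., 222.]), 698) (array([0.46456495, 0.13350443, 0.12125422]), [np.float64(0.0011096556846507386), np.float64(0.0011096556846507115)])
[[0.382 0.123 0.119]
 [0.463 0.134 0.119]
 [0.541 0.144 0.119]] 0.16044050180906538 7.257178456323133
[[0.388 0.125 0.119]
 [0.466 0.137 0.119]
 [0.558 0.151 0.119]] 0.17244371379985116 8.638644151175646
redfoot [ 0.74607636 -0.20149322  0.005     ] [ 0.7464228  -0.20173304  0.005     ]
bluefoot [0.71511087 0.18687067 0.005     ] [0.71121116 0.18701851 0.005     ]
flask [0.49362911 0.49967982 0.        ]
mug [0.64045739 0.43277031 0.        ]
```

```bash
python3 - <<'E'
from h import *; from rig import manip; import pickle
from scipy.spatial.transform import Rotation as R
d=pickle.load(open("im0.pkl","rb")); S,T=d["scene"],d["side"]
s=manip.get_state(); q=s["ee_rot"]; M=R.from_quat([*q[1:],q[0]]).as_matrix(); print(M.round(3), "y yaw",np.degrees(np.arctan2(M[1,1],M[0,1])))
print("to above grip cm",(np.array([.450,.132,.21])-s["position"])*100)
for lo in((100,80,25),(100,60,15),(95,60,15)):
    b=blob(T,lo,(130,255,255),(277,127)); a=blob(S,lo,(130,255,255),(361,188)); c=[(p.min(0)+p.max(0))/2 for p in(a,b)]
    print(a.min(0),a.max(0),b.min(0),b.max(0),tri([ray(S,c[0]),ray(T,c[1])]))
for n,x in(("red",(.746,-.2,.255)),("blue",(.716,.188,.254))):  # predicted extents of the collar
    th=np.linspace(0,6.28,60)
    for im in(S,T):
        P=np.array([proj(im,np.add(x,(.027*np.cos(t),.027*np.sin(t),z))) for t in th for z in(-.025,.025)]); print(n,P.min(0).round(1),P.max(0).round(1))
E
```

```text
[[-0.001  0.291  0.957]
 [-0.001  0.957 -0.291]
 [-1.    -0.001 -0.   ]] y yaw 73.10638114750064
to above grip cm [ 28.30784836 -41.78447273  -2.06583414]
[352. 177.] [394. 208.] [268. 118.] [286. 138.] (array([0.73646314, 0.21740366, 0.22162675]), [np.float64(0.005370522272418239), np.float64(0.005370522272418068)])
[352. 177.] [394. 208.] [268. 118.] [286. 138.] (array([0.73646314, 0.21740366, 0.22162675]), [np.float64(0.005370522272418239), np.float64(0.005370522272418068)])
[352. 177.] [394. 208.] [268. 118.] [286. 138.] (array([0.73646314, 0.21740366, 0.22162675]), [np.float64(0.005370522272418239), np.float64(0.005370522272418068)])
red [263.2 241.9] [283.7 269.6]
red [371.1 167.6] [393.8 194.1]
blue [352.1 174.9] [371.9 199. ]
blue [269.  113.6] [286.2 136.7]
```

```bash
python3 -m crank '{"grip":[1,1,1,1,1,1,1,1,1,1,1,1,1,1,1,1],"slide":[[28.3,-41.8,0],[28.3,-41.8,0],[28.3,-41.8,0],[28.3,-41.8,0],[28.3,-41.8,0],[28.3,-41.8,0],[28.3,-41.8,0],[28.3,-41.8,0],[28.3,-41.8,0],[28.3,-41.8,0],[28.3,-41.8,0],[28.3,-41.8,0],[28.3,-41.8,0],[28.3,-41.8,0],[28.3,-41.8,0],[28.3,-41.8,0]],"roll":[25,25,25,25,25,25,25,25,25,25,25,25,25,25,25,25]}'
python3 - <<'E'
from rig import manip
import cv2,pickle
im=manip.get_image("wrist"); pickle.dump(im,open("w1.pkl","wb")); cv2.imwrite("pics/w1.png",im["frame"][:,:,::-1])
E
```

```text
clock: 1.75
position: [0.4494, 0.1333, 0.2314]
ee_rot: [0.705, -0.051, 0.705, 0.051]
contact_force: [0.1, 0.8, 0.2]
width: 0.0852
```

View pics/w1.png

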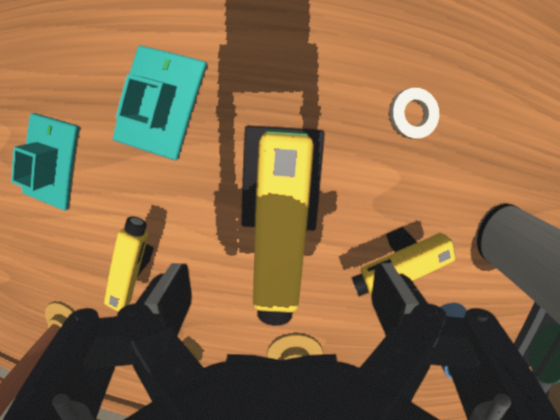

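The wrist view shows the barrel nearly vertical between the fingers, with its rear at about (285,135) and the front of the yellow at (275,308).

```bash
cat >> h.py <<'E'
def fray(im,uv):
    p=cv2.fisheye.undistortPoints(np.array([[uv]],float),im["K"],np.zeros(4))[0,0]
    d=im["R"].T@np.array([p[0],p[1],1.]); return -im["R"].T@im["t"], d/np.linalg.norm(d)
def fonz(im,uv,z):
    c,d=fray(im,uv); return c+d*(z-c[2])/d[2]
E
python3 - <<'E'
import pickle; from h import *
im=pickle.load(open("w1.pkl","rb")); print("cam",-im["R"].T@im["t"])
p=blob(im,(20,100,40),(34,255,255),(280,220),60); print(p.min(0),p.max(0),len(p))
L=[]
for r in range(180,301,20):
    x=p[p[:,1]==r][:,0]; a,b=fonz(im,(x.min()-.5,r),.141),fonz(im,(x.max()+.5,r),.141); m=(a+b)/2; L.append(m); print(r,x.min(),x.max(),np.linalg.norm(a-b).round(4),m.round(4))
v=L[-1]-L[0]; L=np.array(L); k,c=np.polyfit(L[:,0],L[:,1],1); print("yaw",np.degrees(np.arctan(k)),"y at x=.45",k*.45+c)
print("rear top",fonz(im,(285,p[:,1].min()),.141),"front top",fonz(im,(275,p[:,1].max()),.141))
dp=((272,126),(278,324))
S=pickle.load(open("im0.pkl","rb"));
print("blue",tri([ray(S["scene"],(362.5,188.)),ray(S["side"],(277,128))]))
E
```

```text
cam [0.37595755 0.12246455 0.37490344]
[254. 133.] [313. 312.] 8458
180 257.0 311.0 0.0405 [0.424  0.1315 0.141 ]
200 255.0 309.0 0.0411 [0.4393 0.1322 0.141 ]
220 254.0 307.0 0.0411 [0.4551 0.1334 0.141 ]
240 255.0 304.0 0.0389 [0.4715 0.135  0.141 ]
260 255.0 301.0 0.0375 [0.4888 0.1362 0.141 ]
280 254.0 299.0 0.0378 [0.5072 0.1376 0.141 ]
300 254.0 297.0 0.0373 [0.5268 0.1394 0.141 ]
yaw 4.4905190189229085 y at x=.45 0.13321616529670782
rear top [0.38980041 0.12716359 0.141     ] front top [0.5391609  0.14073009 0.141     ]
blue (array([0.71469425, 0.19201362, 0.24389608]), [np.float64(0.0024064393194507066), np.float64(0.0024064393194506905)])
```

```bash
python3 -m crank '{"grip":[1,1,1,1,1,0.2,0.2,0.2,0.2,0.2,0.2,0.2],"slide":[[0,0,-4],[0,0,-8],[0,0,-11],[0,0,-13.1],[0,0,-13.1],[0,0,-13.1],[0,0,-13.1],[0,0,-13.1],[0,0,-13.1],[0,0,-13.1],[0,0,-13.1],[0,0,-13.1]],"roll":[-2.5,-2.5,-2.5,-2.5,-2.5,-2.5,-2.5,-2.5,-2.5,-2.5,-2.5,-2.5]}' 70
```

```text
clock: 3.0
position: [0.4512, 0.1327, 0.1019]
ee_rot: [0.707, -0.034, 0.705, 0.035]
contact_force: [-1.0, 0.7, 6.4]
width: 0.0392
```

```bash
python3 -m crank '{"grip":[0.2,0.2,0.2,0.2,0.2,0.2,0.2,0.2,0.2,0.2,0.2],"slide":[[0,0,1],[0,0,2],[0,0,3.5],[0,0,5],[0,0,6.5],[0,0,8],[0,0,10],[0,0,12],[0,0,13.5],[0,0,13.5],[0,0,13.5]],"roll":[0,0,0,0,0,0,0,0,0,0,0]}'
python3 - <<'E'
from rig import manip
import cv2,pickle
d={n:manip.get_image(n) for n in("scene","side","wrist")}; pickle.dump(d,open("im2.pkl","wb"))
cv2.imwrite("pics/side2.png",d["side"]["frame"][:,:,::-1]); cv2.imwrite("pics/w2.png",d["wrist"]["frame"][:,:,::-1])
E
```

```text
clock: 4.1
position: [0.4497, 0.1321, 0.2354]
ee_rot: [0.706, -0.035, 0.706, 0.035]
contact_force: [0.7, 0.4, -2.5]
width: 0.0396
```

View pics/side2.png

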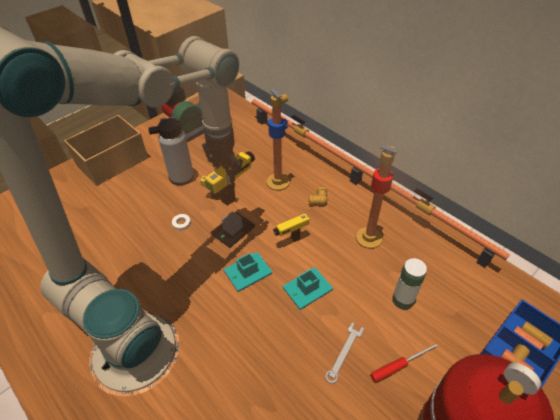

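View pics/w2.png

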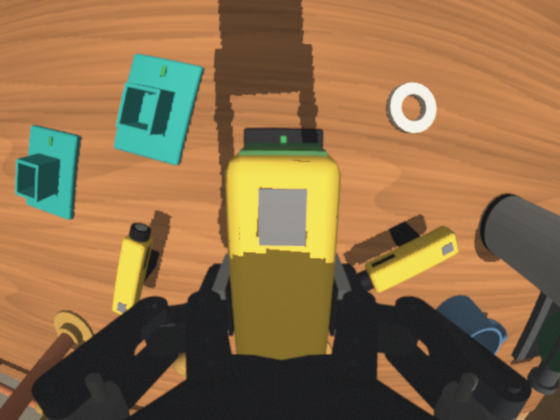

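The side and wrist views show the thermometer lifted clear of the stand and still aligned with the jaws: the display is centred at (283,217), and the stand is empty at side (233,228).

```bash
python3 -m crank '{"grip":[0.2,0.2,0.2,0.2,0.2,0.2,0.2,0.2,0.2,0.2,0.2,0.2,0.2,0.2,0.2,0.2],"slide":[[0.2,-1.5,0.2],[0.5,-4.5,0.2],[0.8,-8,0.2],[1.1,-11.5,0.2],[1.5,-15,0.2],[1.8,-18.5,0.2],[2.1,-22,0.2],[2.4,-25,0.2],[2.7,-28,0.2],[3,-30.5,0.2],[3.2,-32.2,0.2],[3.3,-33.1,0.2],[3.3,-33.1,0.2],[3.3,-33.1,0.2],[3.3,-33.1,0.2],[3.3,-33.1,0.2]],"roll":[-0.5,-1,-1.5,-2,-2.5,-3,-3.5,-4,-4.5,-5,-5.3,-5.6,-5.6,-5.6,-5.6,-5.6]}'
python3 - <<'E'
from rig import manip
import cv2,pickle,numpy as np
d={n:manip.get_image(n) for n in("scene","side","wrist")}; pickle.dump(d,open("im3.pkl","wb"))
c=lambda n,x,y:cv2.resize(d[n]["frame"][y:y+150,x:x+190,::-1],None,fx=4,fy=4,interpolation=cv2.INTER_CUBIC)
cv2.imwrite("pics/scene3.png",c("scene",170,150)); cv2.imwrite("pics/side3.png",c("side",240,130))
E
```

```text
clock: 5.85
position: [0.483, -0.1977, 0.2375]
ee_rot: [0.707, -0.0, 0.707, 0.001]
contact_force: [0.1, 1.5, -3.3]
width: 0.039
```

View pics/scene3.png

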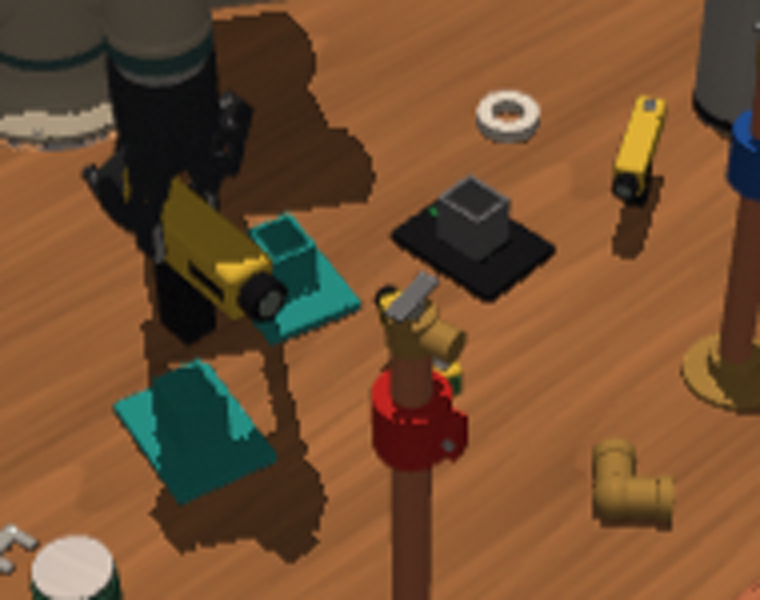

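View pics/side3.png

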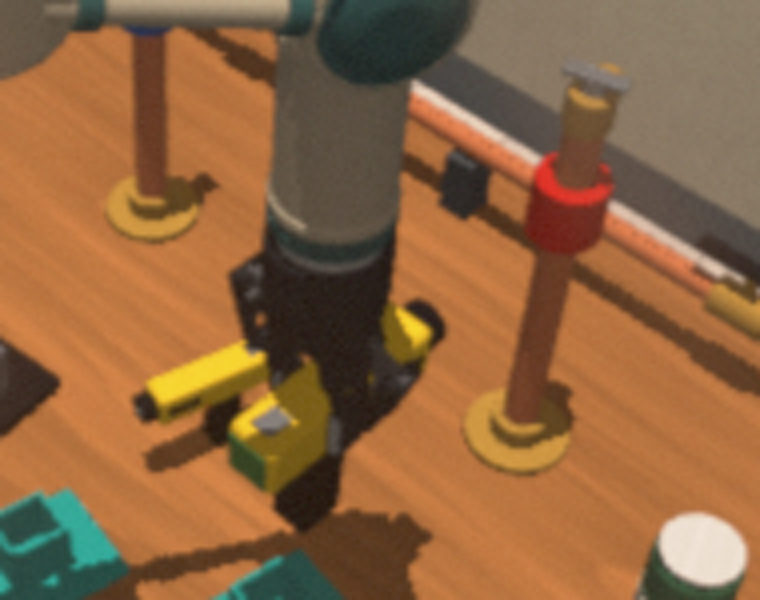

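Both crops show the thermometer aimed toward the red band. The nose face is at scene (237,224) and its disc at side (346,210). The cylindrical part of the red band spans scene rows 242–267 and side rows 168–193.

```bash
python3 - <<'E'
import pickle; from h import *
d=pickle.load(open("im3.pkl","rb")); S,T,W=d["scene"],d["side"],d["wrist"]
g=np.array([.483,-.1977,.2546])
print("exp nose",proj(S,g+[.108,0,0]),proj(T,g+[.108,0,0]), "rear centre exp side",proj(T,g+[-.06,0,0]))
for nm,o in(("rearTopL",(-.06,.02,.022)),("rearTopR",(-.06,-.02,.022)),("rearBotL",(-.06,.02,-.022)),("rearBotR",(-.06,-.02,-.022)),("frontTopR",(.09,-.02,.022))):
    print(nm,"side crop",((proj(T,g+o)-[240,130])*4).round(0),"scene crop",((proj(S,g+o)-[170,150])*4).round(0))
print("nose crop",((proj(S,g+[.108,0,0])-[170,150])*4).round(),((proj(T,g+[.099,0,0])-[240,130])*4).round())
# wrist: rear top edge & side edges
p=blob(W,(20,100,40),(34,255,255),(280,260),90)
for z in(.2766,):
    L=[]
    for r in range(200,341,20):
        x=p[p[:,1]==r][:,0]
        if len(x): a,b=fonz(W,(x.min()-.5,r),z),fonz(W,(x.max()+.5,r),z); L.append(np.r_[(a+b)/2,np.linalg.norm(a-b)]); print(r,x.min(),x.max(),L[-1].round(4))
print("rear row",p[:,1].min(),fonz(W,(282,p[:,1].min()),z))
# bands, pipe foot by bbox in scene/side with bump ignored
print("red",tri([ray(S,(273.4,254.9)),ray(T,(382.4,180.5))]))
E
```

```text
exp nose [237.41972312 224.8123874 ] [345.42501316 209.64199792] rear centre exp side [300.71660578 245.65473173]
rearTopL side crop [220. 422.] scene crop [147. 147.]
rearTopR side crop [268. 459.] scene crop [103. 170.]
rearBotL side crop [219. 466.] scene crop [151. 191.]
rearBotR side crop [265. 503.] scene crop [109. 214.]
frontTopR side crop [431. 327.] scene crop [230. 277.]
nose crop [270. 299.] [413. 326.]
200 226.0 339.0 [ 0.4374 -0.1979  0.2766  0.0383]
220 227.0 337.0 [ 0.4445 -0.198   0.2766  0.038 ]
240 229.0 335.0 [ 0.4519 -0.198   0.2766  0.0374]
260 229.0 334.0 [ 0.4597 -0.1981  0.2766  0.038 ]
280 229.0 333.0 [ 0.4679 -0.1983  0.2766  0.0388]
300 231.0 331.0 [ 0.4768 -0.1983  0.2766  0.0385]
320 233.0 329.0 [ 0.4864 -0.1983  0.2766  0.0383]
340 236.0 326.0 [ 0.4968 -0.1983  0.2766  0.0374]
rear row 152.0 [ 0.42138885 -0.19807678  0.2766    ]
red (array([ 0.74533151, -0.20006977,  0.25729352]), [np.float64(0.0004952121233123671), np.float64(0.0004952121233125609)])
```

The pose agrees with the prediction: level to within about a pixel, with the nose 155 mm from the pipe axis. I'll nudge it 2 mm in y and hold.

```bash
R20='' ; python3 -m crank '{"grip":[0.2,0.2,0.2,0.2,0.2,0.2,0.2,0.2,0.2,0.2,0.2,0.2,0.2,0.2,0.2,0.2,0.2,0.2,0.2,0.2],"slide":[[0,-0.2,0.1],[0,-0.2,0.1],[0,-0.2,0.1],[0,-0.2,0.1],[0,-0.2,0.1],[0,-0.2,0.1],[0,-0.2,0.1],[0,-0.2,0.1],[0,-0.2,0.1],[0,-0.2,0.1],[0,-0.2,0.1],[0,-0.2,0.1],[0,-0.2,0.1],[0,-0.2,0.1],[0,-0.2,0.1],[0,-0.2,0.1],[0,-0.2,0.1],[0,-0.2,0.1],[0,-0.2,0.1],[0,-0.2,0.1]],"roll":[0,0,0,0,0,0,0,0,0,0,0,0,0,0,0,0,0,0,0,0]}'
python3 -m crank '{"grip":[0.2,0.2,0.2,0.2,0.2,0.2,0.2,0.2,0.2,0.2,0.2,0.2],"slide":[[0,0,0],[0,0,0],[0,0,0],[0,0,0],[0,0,0],[0,0,0],[0,0,0],[0,0,0],[0,0,0],[0,0,0],[0,0,0],[0,0,0]],"roll":[0,0,0,0,0,0,0,0,0,0,0,0]}'
python3 - <<'E'
from rig import manip
import cv2,pickle
d={n:manip.get_image(n) for n in("scene","side")}; pickle.dump(d,open("im4.pkl","wb"))
a=pickle.load(open("im0.pkl","rb"))["side"]["frame"]
A=cv2.resize(d["scene"]["frame"][160:260,325:400,::-1],None,fx=5,fy=5,interpolation=cv2.INTER_CUBIC)
B=cv2.resize(a[90:190,240:315,::-1],None,fx=5,fy=5,interpolation=cv2.INTER_CUBIC)
cv2.imwrite("pics/blue4.png",cv2.hconcat([A,B]))
E
```

```text
clock: 8.0
position: [0.4831, -0.2008, 0.2383]
ee_rot: [0.707, -0.0, 0.707, 0.0]
contact_force: [-0.1, -0.6, -2.3]
width: 0.0393
clock: 9.2
position: [0.4831, -0.2008, 0.2383]
ee_rot: [0.707, -0.0, 0.707, 0.0]
contact_force: [0.8, -0.4, -2.1]
width: 0.0395
```

View pics/blue4.png

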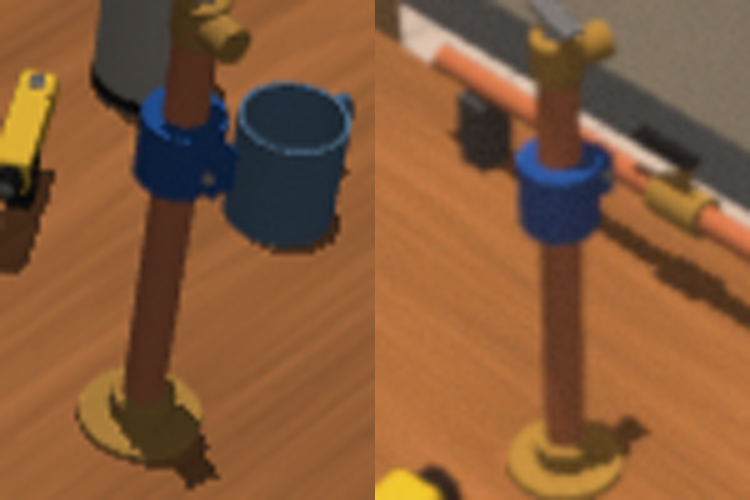

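The crop shows the blue collar centred at scene (361.1,188.2) and side (277.0,127.8).

```bash
python3 - <<'E'
import pickle; from h import *
d=pickle.load(open("im4.pkl","rb")); S,T=d["scene"],pickle.load(open("im0.pkl","rb"))["side"]
print(tri([ray(S,(361.1,188.2)),ray(T,(277,127.8))]))
print("feet",onz(S,(325+138/5-.4,160+413/5-.4),.005),onz(T,(240+190/5-.4,90+457/5-.4),.005))
for x in((.715,.188,.24),(.715,.188,.246),(.715,.188,.252)):
    for im in(S,T):
        P=np.array([proj(im,np.add(x,(.027*np.cos(t),.027*np.sin(t),z))) for t in np.linspace(0,6.28,60) for z in(-.025,.025)]); print(x,P.min(0).round(1),P.max(0).round(1))
E
```

```text
(array([0.71284233, 0.18880031, 0.24560967]), [np.float64(0.0007278281971944175), np.float64(0.0007278281971944421)])
feet [0.71082848 0.18760991 0.005     ] [0.71375733 0.19174963 0.005     ]
(0.715, 0.188, 0.24) [351.4 178.3] [371.  202.2]
(0.715, 0.188, 0.24) [268.9 117.3] [286.  140.3]
(0.715, 0.188, 0.246) [351.6 176.8] [371.3 200.8]
(0.715, 0.188, 0.246) [268.9 115.8] [286.  138.8]
(0.715, 0.188, 0.252) [351.8 175.3] [371.5 199.3]
(0.715, 0.188, 0.252) [268.8 114.2] [286.  137.4]
```

```bash
python3 -m crank '{"grip":[0.2,0.2,0.2,0.2,0.2,0.2,0.2,0.2,0.2,0.2,0.2,0.2,0.2,0.2,0.2,0.2,0.2,0.2,0.2,0.2],"slide":[[-0.5,1,0],[-1,3.5,0],[-1.5,7,0],[-2,10.5,0],[-2.5,14,0],[-3,17.5,0],[-3.3,21,-0.2],[-3.3,24.5,-0.4],[-3.3,28,-0.6],[-3.3,31,-0.8],[-3.3,34,-1],[-3.3,36.5,-1],[-3.3,38,-1],[-3.3,38.9,-1],[-3.3,38.9,-1],[-3.3,38.9,-1],[-3.3,38.9,-1],[-3.3,38.9,-1],[-3.3,38.9,-1],[-3.3,38.9,-1]],"roll":[0,0,0,0,0,0,0,0,0,0,0,0,0,0,0,0,0,0,0,0]}'
python3 - <<'E'
from rig import manip
import cv2,pickle,numpy as np; from h import *
d={n:manip.get_image(n) for n in("scene","side","wrist")}; pickle.dump(d,open("im5.pkl","wb"))
c=lambda n,x,y:cv2.resize(d[n]["frame"][y:y+150,x:x+100,::-1],None,fx=4,fy=4,interpolation=cv2.INTER_CUBIC)
cv2.imwrite("pics/f5.png",cv2.hconcat([c("scene",275,120),c("side",190,80)]))
s=manip.get_state(); g=s["position"]+[0,0,.0171]; print(s["position"],s["qd"].round(4),s["ee_rot"])
for o in((.108,0,0),(-.06,.02,.022),(-.06,-.02,.022)):
    print(o,((proj(d["scene"],g+o)-[275,120])*4).round(),((proj(d["side"],g+o)-[190,80])*4).round()+[400,0])
W=d["wrist"];p=blob(W,(20,100,40),(34,255,255),(280,260),90); z=g[2]+.022
for r in(200,320):
    x=p[p[:,1]==r][:,0];a,b=fonz(W,(x.min()-.5,r),z),fonz(W,(x.max()+.5,r),z);print(r,((a+b)/2).round(4),np.linalg.norm(a-b))
print("rear",fonz(W,(282,p[:,1].min()),z))
E
```

```text
clock: 11.3
position: [0.4502, 0.1878, 0.2283]
ee_rot: [0.707, 0.0, 0.707, -0.0]
contact_force: [0.5, -0.2, -2.5]
width: 0.0391
[0.45012792 0.18805731 0.22832544] [ 0.0022 -0.0005 -0.0004  0.0003 -0.0003  0.0002] [ 7.07101827e-01  7.72217665e-05  7.07111730e-01 -2.70490276e-05]
(0.108, 0, 0) [198. 179.] [601. 280.]
(-0.06, 0.02, 0.022) [73. 56.] [400. 352.]
(-0.06, -0.02, 0.022) [38. 74.] [434. 379.]
200 [0.4045 0.1881 0.2674] 0.03798697195967361
320 [0.4534 0.1878 0.2674] 0.038309055121372344
rear [0.38878936 0.1880703  0.26742544]
```

View pics/f5.png

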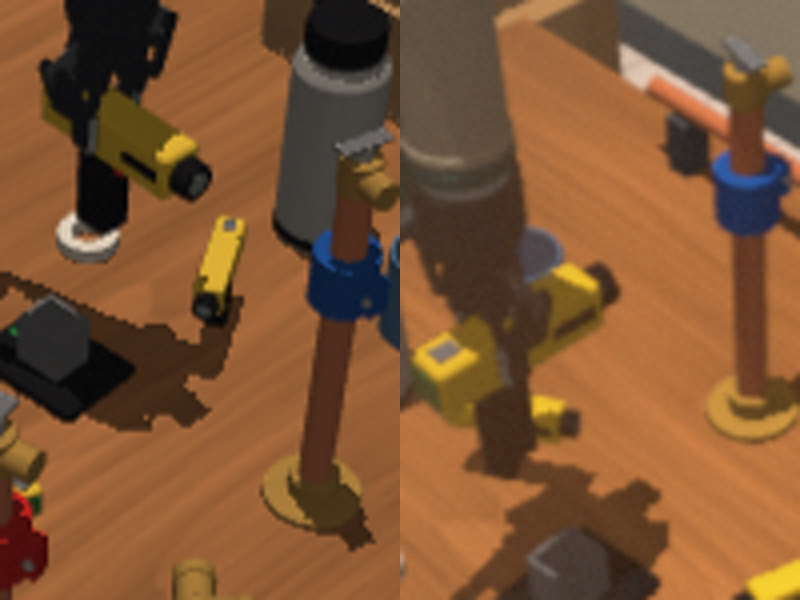

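The nose is at crop (200,180) and (605,285), against a predicted (198,179) and (601,280), so it is level and on aim. I'll hold it there and hand in.

```bash
for i in 1; do python3 -m crank '{"grip":[0.2,0.2,0.2,0.2,0.2,0.2,0.2,0.2,0.2,0.2,0.2,0.2,0.2,0.2,0.2,0.2,0.2,0.2,0.2,0.2],"slide":[[0,0.05,0],[0,0.05,0],[0,0.05,0],[0,0.05,0],[0,0.05,0],[0,0.05,0],[0,0.05,0],[0,0.05,0],[0,0.05,0],[0,0.05,0],[0,0.05,0],[0,0.05,0],[0,0.05,0],[0,0.05,0],[0,0.05,0],[0,0.05,0],[0,0.05,0],[0,0.05,0],[0,0.05,0],[0,0.05,0]],"roll":[0,0,0,0,0,0,0,0,0,0,0,0,0,0,0,0,0,0,0,0]}'; done
python3 -m crank '{"grip":[0.2,0.2,0.2,0.2,0.2],"slide":[[0,0,0],[0,0,0],[0,0,0],[0,0,0],[0,0,0]],"roll":[0,0,0,0,0]}'
python3 -c "
from rig import manip
print(manip.sign_off())"
```

```text
clock: 13.45
position: [0.4501, 0.1887, 0.2283]
ee_rot: [0.707, -0.0, 0.707, 0.0]
contact_force: [-0.1, -0.7, -3.4]
width: 0.0392
clock: 13.95
position: [0.4501, 0.1887, 0.2283]
ee_rot: [0.707, -0.0, 0.707, 0.0]
contact_force: [0.0, -1.0, -2.3]
width: 0.0393
the job is handed in; nothing more can be done
None
```

I lifted the thermometer straight up out of its stand and aimed it level at the red band from about 155 mm, nose to pipe axis. I held it there for about 3 s, then aimed it the same way at the blue band. I handed the job in at 13.95 s with it still held in the air.

**Last checks:**
- **Pose:** the nose and rear edge matched the predicted level pose to within 1–2 pixels.
- **Aim:** the aim was within about 2 mm of the band middles as I measured them.
- **Grip:** the finger opening stayed at 39 mm, and the arm stopped at the commanded pose.
- **Force:** the wrist read 2–3 N, which is just the thermometer's weight, and I saw no contact in the readings or pictures.

**What disagreed:**
- **Blue band height:** the first estimate was about 254 mm, from an incomplete colour mask. The closer look gave about 246 mm, and I aimed at 245 mm.
- **Thermometer heading:** the estimates in the stand ranged from 4.5° to 8.6°. Once gripped, it lined up with the jaws.

I viewed 9 of the 10 pictures allowed.

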